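# Test the tally counter's lever and hold its cover ready for the screws

## Task

Try the open tally counter's movement by swinging its sprung advance lever all the way to its stop and letting it spring back. Then pick up the cover plate by its window hood and hold it level over the counter, about a centimetre above the threaded bosses without touching them, the right way round and with all four holes lined up over the bosses, so that a colleague can put the screws in. Finish while still holding it there, and leave the sample cup and the tape roll where they are.

Things in the scene. Friction and masses are not known exactly. Their poses are not given: they have to be found in the camera images.
- counter: Tally counter without its top: white open box 110 (x) by 150 (y) by 50 mm high, fixed to the desk, left or right of the middle. Origin: centre of its underside; x to its back, y to its left, z up; yaw within 0.35. Inside, grey number drums below the rim and four brass threaded bosses, tops level with the rim: a trapezoid, back pair 124 mm apart, front pair 80 mm, pairs 84 mm apart.
- cover: Loose aluminium plate 110 (x) by 150 (y) by 4 mm, 0.18-0.35 kg, flat on the desk, four 8 mm holes in the same trapezoid as the bosses (fits one way round). In its middle a raised window hood, 28 (x) by 60 (y) mm, top 35 mm above the underside, black window in its front (-x) face; grip across the 28 mm. Origin: underside centre; x to its back, y left, z up; yaw within 0.7 rad.
- advance_lever (a joint): Sprung lever at the counter's right: rad, 0 at rest, 1.0 at the stop. Turns about the vertical axis through point pivot, anticlockwise from above: at rest the arm points to the counter's front (-x), it swings outward to its right (-y). Spring force at the knob 1.2 N at rest, 4.3 N at the stop; returns when let go.
- lever_knob (a point): Centre of the top of the lever's upright black knob, a cylinder of 16 mm diameter, 50 mm tall, its top 86 mm above the desk, 65 mm from the pivot axis. The flat steel arm below it lies up to 36 mm above the desk.
- pivot (a point): On the lever's pivot axis, 95 mm to the right (-y) of the counter's middle, 32 mm above the desk.
- cup: Bystander: loose white sample cup with red cap, 51 mm diameter, 64 mm high, behind the middle of the work; origin at the centre of its underside.
- tape: Bystander: loose roll of plaster tape, 58 mm diameter, 25 mm high, lying flat in front of the middle; origin at the centre of its underside.
- boss0 (a point): Mouth of the front left threaded boss of the counter (x -42, y +40, z 50 mm in its frame), bore 5 mm.
- hole0 (a point): Centre of the front left hole of the cover at its underside (x -42, y +40, z 0 in its frame); belongs over boss0.
- boss1 (a point): Mouth of the front right threaded boss of the counter (x -42, y -40, z 50 mm in its frame), bore 5 mm.
- hole1 (a point): Centre of the front right hole of the cover at its underside (x -42, y -40, z 0 in its frame); belongs over boss1.
- boss2 (a point): Mouth of the back left threaded boss of the counter (x +42, y +62, z 50 mm in its frame), bore 5 mm.
- hole2 (a point): Centre of the back left hole of the cover at its underside (x +42, y +62, z 0 in its frame); belongs over boss2.
- boss3 (a point): Mouth of the back right threaded boss of the counter (x +42, y -62, z 50 mm in its frame), bore 5 mm.
- hole3 (a point): Centre of the back right hole of the cover at its underside (x +42, y -62, z 0 in its frame); belongs over boss3.
Not all that is in view belongs to the job. There is more than one size of the cover; the job needs the larger.

How it is judged:
By the outcome, as a careful person would: the job done as asked, in the order asked, and still so for the second after the job is handed in, while the arm keeps its last pose, push and grip.
It also fails if it takes over 56 s, if anything falls off the work surface, if the arm or the gripper's body presses on something with over 40 N, if the wrist force passes 120 N, or if a joint passes its speed limit or range.

## Robot

A 7-joint arm with a two-finger parallel gripper is mounted at the origin on a cart in front of the work surface, level with it; the furniture and walls round the work are solid. World frame = base frame: x ahead of the robot, y to its left, z up, the work surface at z = 0. Lengths are in m, angles in degrees, forces in N, time in s.
With the tool pointing down it reaches from about 0.425 to 0.875 m from the base axis. Payload 9.9 kg.
Tool frame: the origin (TCP) lies midway between the tips of the shut fingers; the grasp point (between the pads) lies 19 mm behind it; z points along the fingers, y is the line along which they close (so a half turn about z gives the same grasp; the last joint's range is limited). The gripper opens to 85 mm and grips with 20 to 120 N. Pads are 22 mm wide; open, the fingers measure 114 mm over their backs; the gripper's body (76 mm by 85 mm) begins 54 mm behind the grasp point. The pads swing forward as they close: fully open they stand 13 mm farther back than shut.
Start: joints at [-76.192, 32.985, 1.427, 82.34, -0.859, 64.687, -3.237], TCP at [0.215, 0.64, 0.199] pointing down, gripper open.
Joint ranges: [-157.87, 157.87], [-19.46, 123.44], [-87.15, 90], [11.01, 140.99], [-62.26, 242.26], [9.8, 113.94], [-161.44, 161.44]. Speed limits (degrees/s): [127.2, 127.2, 172.46, 172.46, 180, 180, 180].

## Interface

Orientations are given as a 3x3 rotation matrix whose columns are the frame's x, y, z axes.
In Python, from station import sensors, cams, close_job gives the robot as it stands. The module is installed in compiled form; this text tells all that it offers.
- The arm moves only by the tool play_rows, never from a script. Its argument "rows" is a list that holds one entry, the list of rows, each a list of 7 numbers: the opening, from -1 (shut) to 1 (fully open), then the shift along the world's x, y, z in units of 50 mm (1.0 is 50 mm), then the turn, a rotation vector about the world's x, y, z in units of 8 degrees (1.0 is 8 degrees). In form: [[[claw, dx, dy, dz, wx, wy, wz], ...]]. A call has 1 to 5 rows; each row shifts and turns the commanded pose from where the row before left it; what a row does not reach is not made up. A row lasts 1/10 s, in which the tool goes at most 50 mm and 8.59 degrees, less where a joint would pass 70% of its speed; a pose out of reach is approached as far as the arm can. A call is refused whole if a number of a shift passes 1 or a number of a turn 1, either way. A call with a gripper value outside its range is refused whole. The fingers move at their own pace and stop on an object; "force" is the grip in N (left out, the last holds). Time passes only in rows, so rows that do not move let the fingers close. It gives the time, the measured TCP pose, the force, the opening and the grip force at its end, in the units of the state.
- sensors.read_state(): the state, without advancing time (a new reading comes with each control period).
- cams.grab_frame(name): name is "scene" or "top" or "wrist"; returns the picture (384x512x3 uint8, red, green, blue); there is no depth.
- cams.camera_model(name): a dict with "fov_y" (degrees; the focal length in pixels is half the picture's height over the tangent of half this angle, whatever the lens; pixels are square), "cx", "cy" (the principal point, pixels), "R" (3x3) and "t" (3): a world point X has camera coordinates R X + t. Camera axes: x right, y down, z forward; pixel columns grow to the right and rows downward; lengths in m; the calibration is good to about 2 mm. A picture is of the moment at which its call begins: read the wrist's pose just before it. camera_model takes no time and is no camera call; for the wrist camera it gives the pose at the moment of the call.
- close_job(): hands the job in; it is judged then, once.
Trained networks look in the newest picture that a camera, given by its name, has taken for a name from the list of things; names that differ only in an ending like _2 or _b are one class to them, and where a whole thing is asked for, a point or a joint stands for the part that bears it (a point fixed in the world has none). Each returns a list of dicts, best first, with "p" (0 to 1); they miss things now and then, are a little off and sometimes report something else, mostly with a low value. They report only what shows in the picture. A call takes as long as a camera call. They do not tell look-alikes from the thing itself.
- cams.outline_of(camera, thing): "region" (384x512 bool, what is visible of it) and "pixel" ([column, row] in pixels, amid what is visible of it).
The state is a dict: "time_s": time; "joint_pos": joint angles; "qvel": joint speeds; "joint_efforts": joint torques, N m; "tcp_pos": TCP position; "tool_rot": TCP orientation; "ft_force": force on the tool from outside, world axes, zero at the start; "ft_torque": the same for the moment, N m; "finger_gap": finger opening in m; "finger_force": force on a finger pad.
Only numpy, scipy, OpenCV 4.12 (cv2) and the standard library are available. Lean on these libraries where they do the work, as an engineer would, in place of code of your own. Each camera call takes 0.05 s, during which the arm holds its last target. There are 200 camera calls.

## Working session

There is one attempt and no reset: what is moved stays moved. The work goes in short steps, Python scripts to look and compute and a tool call to move; the robot and the scene stay as the last step left them, time stands still between calls to the robot, and variables do not carry over. Pictures are saved under pics/ and viewed, at most 10 in all, crops included, and the job is handed in when it is done.

Besides the shell and the picture viewer there is one more tool, called after "Emit:" in YAML: its name, and indented under it one key for each argument. play_rows: Moves the arm, as the interface text tells. Its arguments: {"type":"object","properties":{"rows":{"type":"array","items":{"type":"array","items":{"type":"array","items":{"type":"number"}}}},"force":{"type":"number"}},"required":["rows"]}

```bash
mkdir -p pics; ls
cat > h.py <<'E'
import numpy as np, cv2
from station import sensors, cams
def K(m,h=384):
    f=h/2/np.tan(np.radians(m["fov_y"])/2); return np.array([[f,0,m["cx"]],[0,f,m["cy"]],[0,0,1]])
def ray(m,uv,z):
    R=np.array(m["R"]);t=np.array(m["t"]);d=R.T@np.linalg.inv(K(m))@[uv[0],uv[1],1];c=-R.T@t
    return c+d*(z-c[2])/d[2]
def proj(m,X):
    p=(K(m)@(np.array(m["R"])@np.atleast_2d(X).T+np.array(m["t"])[:,None])).T; return p[:,:2]/p[:,2:]
E
python3 - <<'E'
from h import *
ims=[]
for n in ("scene","top"):
    im=cams.grab_frame(n); m=cams.camera_model(n); print(n,{k:np.round(v,3).tolist() for k,v in m.items()})
    ims.append(im)
    np.save(f"pics/{n}.npy",im)
    for th in ("counter","cover","advance_lever","lever_knob","cup","tape"):
        for o in cams.outline_of(n,th)[:4]:
            r=o["region"]; ys,xs=np.where(r); print(n,th,round(o["p"],2),np.round(o["pixel"]),r.sum(),(xs.min(),xs.max(),ys.min(),ys.max()) if len(xs) else 0, np.round(ray(m,o["pixel"],0.0),3)[:2])
    cv2.imwrite(f"pics/{n}.png",cv2.resize(im[:,:,::-1],(768,576),interpolation=cv2.INTER_CUBIC))
s=sensors.read_state();print(s["time_s"],s["finger_gap"],s["tool_rot"])
E
```

```text
pics
scene {'fov_y': 51.654, 'cx': 253.859, 'cy': 182.584, 'R': [[0.92, -0.392, 0.0], [-0.17, -0.399, -0.901], [0.354, 0.829, -0.434]], 't': [-0.484, 0.172, 0.731]}
scene counter 0.7 [296. 255.] 4645 (np.int64(256), np.int64(345), np.int64(216), np.int64(294)) [ 0.547 -0.163]
scene counter 0.38 [298. 277.] 703 (np.int64(291), np.int64(334), np.int64(259), np.int64(290)) [ 0.519 -0.224]
scene cover 0.76 [170. 191.] 620 (np.int64(154), np.int64(185), np.int64(177), np.int64(200)) [0.378 0.216]
scene advance_lever 0.81 [303. 280.] 587 (np.int64(291), np.int64(333), np.int64(259), np.int64(290)) [ 0.523 -0.234]
scene advance_lever 0.62 [304. 257.] 4774 (np.int64(256), np.int64(346), np.int64(216), np.int64(294)) [ 0.559 -0.176]
scene lever_knob 0.61 [301. 278.] 710 (np.int64(290), np.int64(334), np.int64(259), np.int64(290)) [ 0.522 -0.229]
scene cup 0.87 [315. 192.] 480 (np.int64(306), np.int64(324), np.int64(181), np.int64(210)) [0.725 0.06 ]
scene tape 0.91 [199. 222.] 539 (np.int64(187), np.int64(212), np.int64(211), np.int64(235)) [0.406 0.035]
scene tape 0.71 [304. 257.] 4657 (np.i
[... 474 characters left out ...]
 3523 (np.int64(294), np.int64(378), np.int64(161), np.int64(214)) [ 0.539 -0.199]
top advance_lever 0.88 [368. 196.] 255 (np.int64(348), np.int64(378), np.int64(181), np.int64(214)) [ 0.521 -0.286]
top lever_knob 0.85 [369. 194.] 293 (np.int64(348), np.int64(378), np.int64(180), np.int64(214)) [ 0.527 -0.289]
top cup 0.65 [254. 126.] 420 (np.int64(244), np.int64(264), np.int64(115), np.int64(140)) [ 0.695 -0.008]
top tape 0.67 [244. 249.] 431 (np.int64(232), np.int64(256), np.int64(233), np.int64(257)) [0.393 0.012]
0.7 0.08506793087428823 [[-9.47723281e-01  3.19093376e-01  6.09115738e-06]
 [ 3.19093376e-01  9.47723281e-01  9.04046130e-06]
 [-2.88798034e-06  1.05115036e-05 -1.00000000e+00]]
```

View pics/top.png

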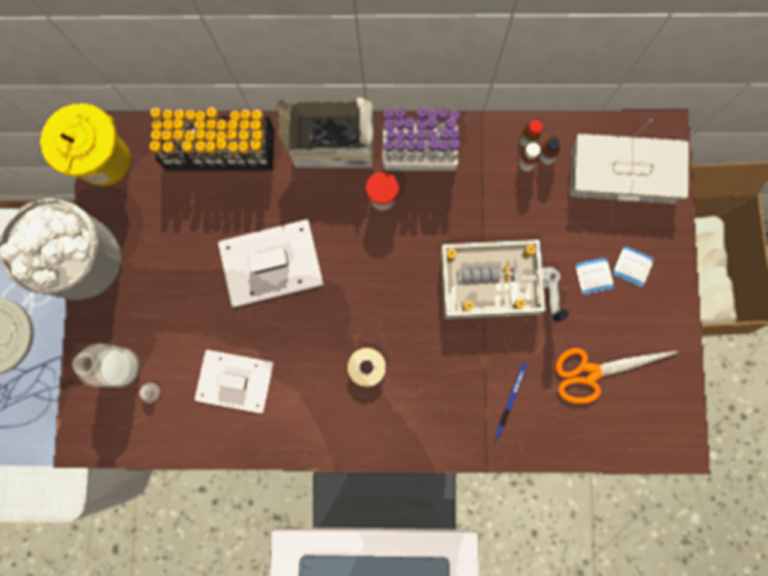

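View pics/scene.png

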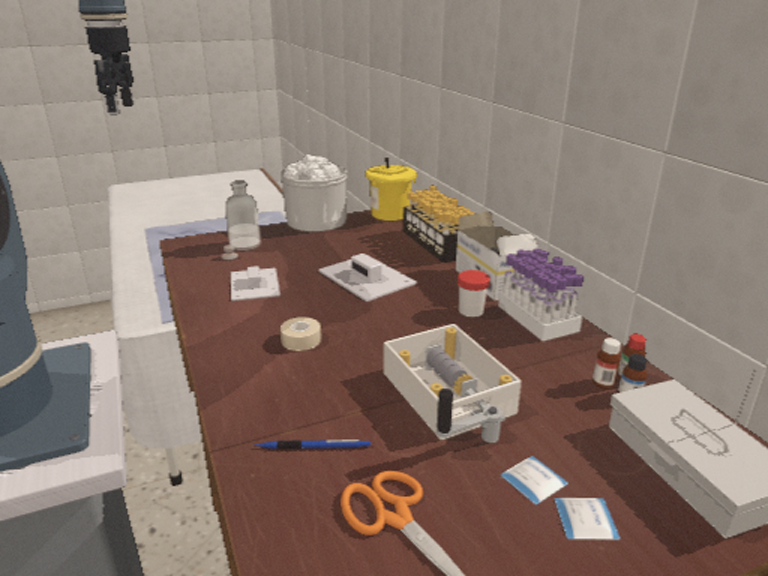

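Run:
```python
from h import *
im=np.load("pics/top.npy")[:,:,::-1]
a=cv2.resize(im[140:280,125:225],(400,560),interpolation=cv2.INTER_CUBIC)
b=cv2.resize(im[150:220,285:385],(400,280),interpolation=cv2.INTER_CUBIC)
s=np.load("pics/scene.npy")[:,:,::-1]
c=cv2.resize(s[165:210,205:285],(400,225),interpolation=cv2.INTER_CUBIC)
cv2.imwrite("pics/crop.png",np.hstack([a,np.vstack([b,c,np.zeros((55,400,3),np.uint8)])]))
m=cams.camera_model("top")
def plate(lo,hi,ymax):
    g=im.astype(int); mask=((g.min(2)>140)).astype(np.uint8); mask[:, :125]=0; mask[:,225:]=0; mask[:lo]=0; mask[hi:]=0
    c=max(cv2.findContours(mask,cv2.RETR_EXTERNAL,cv2.CHAIN_APPROX_NONE)[0],key=cv2.contourArea)
    r=cv2.minAreaRect(c); P=np.array([ray(m,p,0.004) for p in cv2.boxPoints(r)])
    print(np.round(P,3).tolist(),np.round(P.mean(0),3),[round(np.linalg.norm(P[i]-P[(i+1)%4]),3) for i in range(4)])
plate(140,210,0); plate(225,285,0)
```

```text
[[0.607, 0.262, 0.004], [0.644, 0.112, 0.004], [0.536, 0.084, 0.004], [0.499, 0.231, 0.004]] [0.571 0.172 0.004] [np.float64(0.154), np.float64(0.112), np.float64(0.152), np.float64(0.112)]
[[0.348, 0.286, 0.004], [0.43, 0.274, 0.004], [0.41, 0.162, 0.004], [0.329, 0.175, 0.004]] [0.379 0.225 0.004] [np.float64(0.083), np.float64(0.114), np.float64(0.082), np.float64(0.112)]
```

View pics/crop.png

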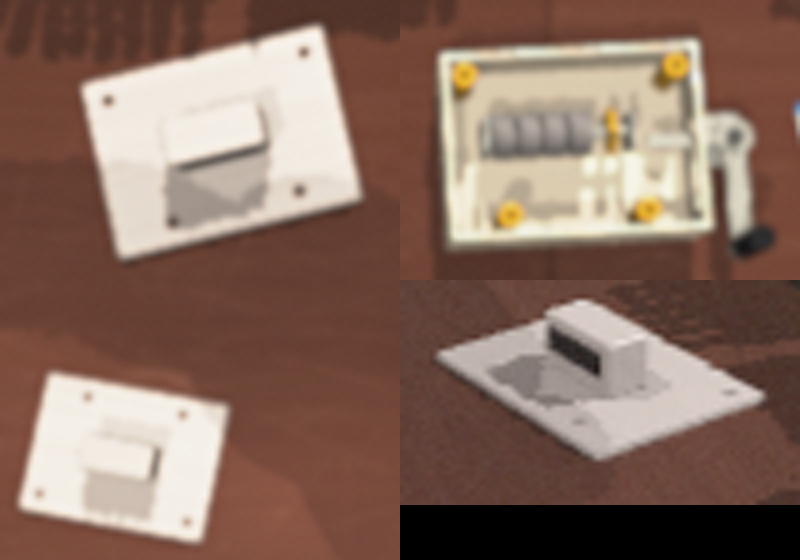

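The larger plate (top-view pixel 180,175; measured 153×112 mm, against 113×82 for the one at 156,253) is the cover. Its wide hole pair is at the back and the window at the front, so it is already the right way round. The crop confirms this. The counter is at about (328,186), with the lever knob at (374,210).

```bash
cat > fit.py <<'E'
from h import *
from scipy.optimize import least_squares
BO=np.array([[-42,40,50],[-42,-40,50],[42,62,50],[42,-62,50]])/1e3
def place(p,L): 
    c,s=np.cos(p[2]),np.sin(p[2]); L=np.atleast_2d(L); return np.c_[p[0]+c*L[:,0]-s*L[:,1],p[1]+s*L[:,0]+c*L[:,1],L[:,2]+(p[3] if len(p)>3 else 0)]
def brass(im,g,rad=9):
    hsv=cv2.cvtColor(im,cv2.COLOR_RGB2HSV); mk=((hsv[...,0]>14)&(hsv[...,0]<32)&(hsv[...,1]>140)&(hsv[...,2]>110)).astype(np.uint8)
    n,l,st,ce=cv2.connectedComponentsWithStats(mk)
    out=[]
    for q in g:
        d=[np.linalg.norm(c-q) if st[i,4]>5 and i else 1e9 for i,c in enumerate(ce)]; i=int(np.argmin(d)); out.append(ce[i] if d[i]<rad else [np.nan]*2)
    return np.array(out)
def solve(views,L,p0):
    def r(p): 
        e=np.concatenate([(proj(m,place(p,L))-uv).ravel() for m,uv in views]); return e[~np.isnan(e)]
    s=least_squares(r,p0,loss="soft_l1"); return s.x,r(s.x)
E
python3 - <<'E'
from fit import *
p=np.array([0.55,-0.2,0.0]); m=cams.camera_model("top"); im=np.load("pics/top.npy")
guess=np.array([[510,215],[648,210],[465,75],[676,65]],float); guess=(guess-[400,0])/4+[285,150]
uv=brass(im,guess); print(uv)
x,e=solve([(m,uv)],BO,p); print(x,np.degrees(x[2]),np.round(e,2))
k=cams.grab_frame("top"); 
piv=place(x,[[0,-.095,.032]]); kn=place(x,[[-.065,-.095,.086]]); print(piv,kn,proj(m,kn),proj(m,kn-[0,0,.05]))
m2=cams.camera_model("scene"); print(proj(m2,kn),proj(m2,place(x,BO)))
# cover holes: dark
g=np.array([[172,222],[300,190],[108,100],[304,52]],float)/4+[125,140]
gray=cv2.cvtColor(im,cv2.COLOR_RGB2GRAY).astype(float); H=[]
for q in g:
    u,v=np.round(q).astype(int); w=gray[v-3:v+4,u-3:u+4]; w=np.clip(np.median(w)-15-w,0,None); yy,xx=np.mgrid[v-3:v+4,u-3:u+4]; H.append([(w*xx).sum()/w.sum(),(w*yy).sum()/w.sum()])
H=np.array(H);print(H)
L=BO.copy();L[:,2]=.002
y,e=solve([(m,H)],L,[.571,.172,.24]);print("cover",y,np.degrees(y[2]),np.round(e,2))
E
```

```text
[[311.68       203.52      ]
 [346.03846154 202.15384615]
 [300.54545455 169.06060606]
 [352.775      166.8       ]]
[ 0.53872894 -0.18251833  0.04587432] 2.628405095054741 [-0.13  0.39  0.18  0.32 -0.47 -0.37  0.41 -0.37]
[[ 0.54308548 -0.27741838  0.032     ]] [[ 0.47815386 -0.28039917  0.086     ]] [[374.55447385 209.62982722]] [[369.48615004 212.03980504]]
[[295.30501256 261.62676792]] [[268.37461463 234.96317293]
 [289.40831461 257.55195978]
 [299.640391   219.8364422 ]
 [335.96052229 251.98392684]]
[[168.48673947 194.59282371]
 [199.38914027 187.19683258]
 [151.56594724 164.72182254]
 [200.50623441 152.6159601 ]]
cover [0.57194269 0.17206362 0.25519059] 14.621343661732103 [-0.66  0.52  0.3  -0.15  0.18 -0.07  0.09 -0.27]
```

Emit:
play_rows:
  rows:
    - [[-1,0.57,-0.98,0,0,0,-0.43],[-1,0.57,-0.98,0,0,0,-0.43],[-1,0.57,-0.98,0,0,0,-0.43],[-1,0.57,-0.98,0,0,0,-0.43],[-1,0.57,-0.98,0,0,0,-0.43]]

```text
time_s: 1.25
tcp_pos: [0.3419, 0.4218, 0.1989]
tool_rot: [[-0.81, 0.587, 0.0], [0.587, 0.81, 0.0], [-0.0, 0.001, -1.0]]
ft_force: [1.7, -0.4, 0.5]
finger_gap: 0.0124
finger_force: 0.0
```

Emit:
play_rows:
  rows:
    - [[-1,0.57,-0.98,0,0,0,-0.43],[-1,0.57,-0.98,0,0,0,-0.43],[-1,0.57,-0.98,0,0,0,-0.43],[-1,0.57,-0.98,0,0,0,-0.43],[-1,0.57,-0.98,0,0,0,-0.43]]

```text
time_s: 1.75
tcp_pos: [0.4676, 0.2058, 0.1991]
tool_rot: [[-0.6, 0.8, 0.001], [0.8, 0.6, 0.001], [0.0, 0.001, -1.0]]
ft_force: [0.6, 0.9, -0.1]
finger_gap: -0.0001
finger_force: 0.0
```

Emit:
play_rows:
  rows:
    - [[-1,0.05,-0.9,0,0,0,-0.43],[-1,0.05,-0.9,0,0,0,-0.43],[-1,0.05,-0.9,0,0,0,-0.43],[-1,0,-0.9,0,0,0,-0.43],[-1,0,-0.9,0,0,0,-0.43]]

```text
time_s: 2.25
tcp_pos: [0.4742, -0.0192, 0.199]
tool_rot: [[-0.336, 0.942, 0.001], [0.942, 0.336, 0.0], [-0.0, 0.001, -1.0]]
ft_force: [1.0, -1.3, -0.2]
finger_gap: 0.0002
finger_force: 0.0
```

Emit:
play_rows:
  rows:
    - [[-1,0,-0.9,0,0,0,-0.43],[-1,0,-0.9,0,0,0,-0.43],[-1,0,-0.7,0,0,0,-0.43],[-1,0,0,0,0,0,-0.43],[-1,0,0,0,0,0,-0.43]]

```text
time_s: 2.75
tcp_pos: [0.4741, -0.1441, 0.1989]
tool_rot: [[-0.04, 0.999, 0.0], [0.999, 0.04, -0.0], [-0.0, 0.0, -1.0]]
ft_force: [-0.2, 1.5, 0.8]
finger_gap: 0.0002
finger_force: 0.0
```

Run:
```python
from fit import *
s=sensors.read_state();print(s["time_s"],s["tcp_pos"],np.round(s["tool_rot"],3).tolist(),np.round(s["joint_pos"],1))
m=cams.camera_model("wrist"); im=cams.grab_frame("wrist"); np.save("pics/w1.npy",im); np.save("pics/w1m.npy",m,allow_pickle=True)
x=[.5387,-.1825,.0459]; P=proj(m,place(x,np.vstack([BO,[[-.065,-.095,.086],[0,-.095,.032]]]))); print(P.round())
v=im[:,:,::-1].copy()
cv2.imwrite("pics/w1.png",v)
```

```text
2.75 [ 0.47412368 -0.14407105  0.19887443] [[-0.04, 0.999, 0.0], [0.999, 0.04, -0.0], [-0.0, 0.0, -1.0]] [ -9.6  19.7  28.8 109.5 -11.6  53.6  27.1]
[[273. 170.]
 [273. 228.]
 [342. 153.]
 [333. 242.]
 [256. 279.]
 [300. 255.]]
```

View pics/w1.png

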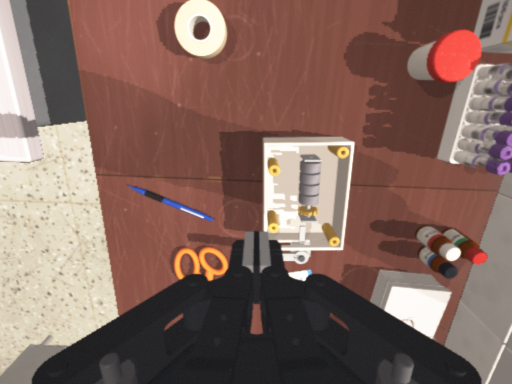

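The wrist view shows the bosses at about (274,167), (273,222), (342,152) and (334,235), with the knob hidden behind the fingers. That roughly agrees with the fit, and I'll refine it.

Run:
```python
from fit import *
im=np.load("pics/w1.npy"); m=np.load("pics/w1m.npy",allow_pickle=True).item()
uv=brass(im,np.array([[274,166],[273,222],[342,152],[335,238]],float),12); print(uv.round(1))
print("single wrist",*[np.round(a,4) for a in solve([(m,uv)],BO,[.54,-.18,.046])])
print("wrist, z free",*[np.round(a,4) for a in solve([(m,uv)],BO,[.54,-.18,.046,0.])])
c=-np.array(m["R"]).T@np.array(m["t"]); print("cam",c, np.round(np.array(m["R"])[2],2))
v=cv2.resize(im[130:290,230:370,::-1],None,fx=4,fy=4,interpolation=cv2.INTER_CUBIC)[:600]; cv2.imwrite("pics/w1c.png",v)
```

```text
[[272.8 166.1]
 [271.8 217.8]
 [338.6 150.6]
 [330.  234.2]]
single wrist [ 0.5357 -0.1768  0.0305] [-1.0081 -0.7155 -1.7183  5.5549  2.3996 -2.1192  0.802   4.2007]
wrist, z free [ 0.54   -0.1827  0.0313 -0.0232] [ 0.9733 -0.3408  0.2807  2.2717 -0.33   -0.6298 -0.9499  0.0142]
cam [ 0.46984256 -0.06026486  0.37475074] [ 0.01 -0.32 -0.95]
```

View pics/w1c.png

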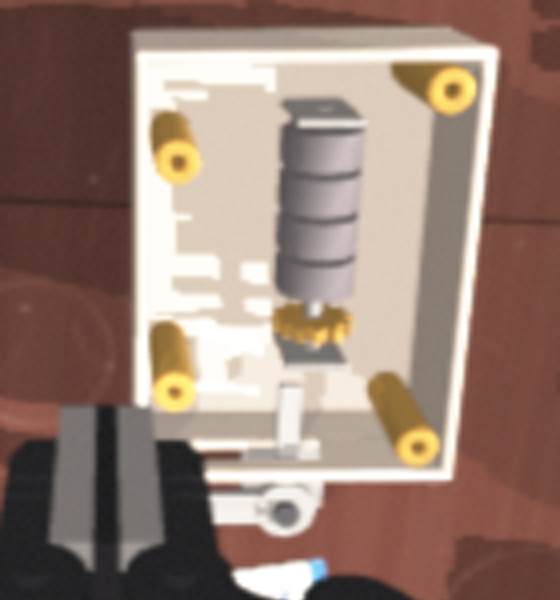

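Emit:
play_rows:
  rows:
    - [[-1,0.05,-0.7,0,0,0,0],[-1,0,-0.7,0,0,0,0],[-1,0,-0.7,0,0,0,0],[-1,0,0,0,0,0,0],[-1,0,0,0,0,0,0]]

```text
time_s: 3.3
tcp_pos: [0.4766, -0.2479, 0.1986]
tool_rot: [[-0.045, 0.999, -0.0], [0.999, 0.045, 0.0], [0.0, -0.0, -1.0]]
ft_force: [-0.1, 0.4, -0.6]
finger_gap: -0.0002
finger_force: 0.0
```

Emit:
play_rows:
  rows:
    - [[-1,0,0,-0.9,0,0,0],[-1,0,0,-0.9,0,0,0],[-1,0,0,-0.9,0,0,0],[-1,0,-0.1,0,0,0,0],[-1,0,-0.1,0,0,0,0]]

```text
time_s: 3.8
tcp_pos: [0.4769, -0.2571, 0.0643]
tool_rot: [[-0.047, 0.999, -0.001], [0.999, 0.047, 0.001], [0.001, -0.001, -1.0]]
ft_force: [-0.2, -0.3, 0.5]
finger_gap: 0.0001
finger_force: 0.0
```

Run:
```python
from fit import *
im=cams.grab_frame("scene"); cv2.imwrite("pics/s2.png",cv2.resize(im[200:310,230:370,::-1],None,fx=5,fy=5,interpolation=cv2.INTER_CUBIC))
uv=np.array([[274.5,170.5],[273.75,228],[343,152.5],[334.5,241.5]])
m=np.load("pics/w1m.npy",allow_pickle=True).item(); mt=cams.camera_model("top")
print(*[np.round(a,4) for a in solve([(m,uv)],BO,[.54,-.18,.046])])
print(*[np.round(a,4) for a in solve([(m,uv)],BO,[.54,-.18,.046,0])])
ut=np.array([[311.68,203.52],[346.04,202.15],[300.55,169.06],[352.775,166.8]])
print(*[np.round(a,4) for a in solve([(m,uv),(mt,ut)],BO,[.54,-.18,.046])])
```

```text
[ 0.5402 -0.1824  0.0516] [-0.0497  0.0852  0.05   -0.1538  0.0027 -0.0173  0.0006  0.0777]
[ 5.402e-01 -1.824e-01  5.160e-02  1.000e-04] [-0.0586  0.0798  0.0418 -0.1445  0.0126 -0.028   0.0075  0.0902]
[ 0.5399 -0.1824  0.0503] [-0.2398  0.0468 -0.2016 -0.1863 -0.1737  0.0286 -0.2707  0.1152 -0.1028
 -0.0328  0.1918 -0.2557 -0.5989 -0.7331  0.2572 -0.9643]
```

View pics/s2.png

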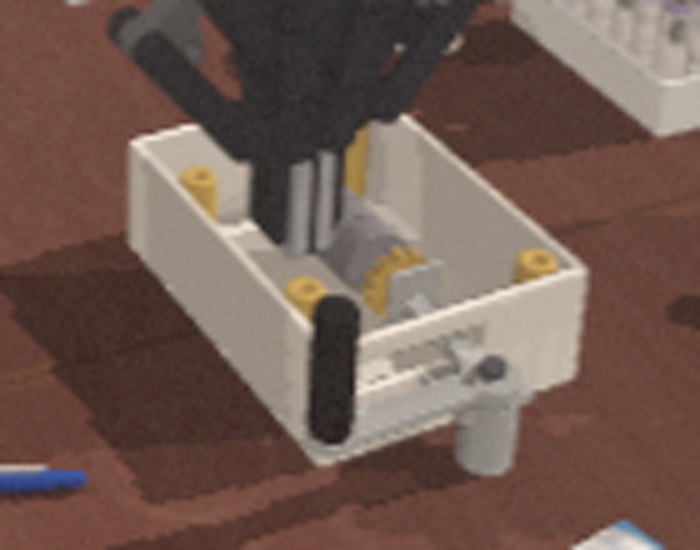

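Run:
```python
from fit import *
s=sensors.read_state(); ms=cams.camera_model("scene"); 
print(s["time_s"],s["tcp_pos"],((proj(ms,[s["tcp_pos"]])-[230,200])*5).round())
x=[.5402,-.1824,.0516]
print(((proj(ms,place(x,np.vstack([BO,[[-.055,.075,.05],[-.055,-.075,.05],[-.065,-.095,.086],[-.065,-.095,.036]]])))-[230,200])*5).round())
im=cams.grab_frame("scene"); im2=cams.grab_frame("top")
mt=cams.camera_model("top"); a=np.array(proj(mt,[s["tcp_pos"]])); print(a)
A=cv2.resize(im[200:310,230:370,::-1],(560,440)); B=cv2.resize(im2[150:260,300:360,::-1],(240,440))
cv2.imwrite("pics/s3.png",np.hstack([A,B]))
```

```text
3.85 [ 0.47772967 -0.25905134  0.06551471] [[292. 322.]]
[[195. 174.]
 [301. 287.]
 [350.  98.]
 [533. 258.]
 [125. 138.]
 [322. 353.]
 [333. 307.]
 [325. 431.]]
[[362.96270958 210.79122552]]
```

View pics/s3.png

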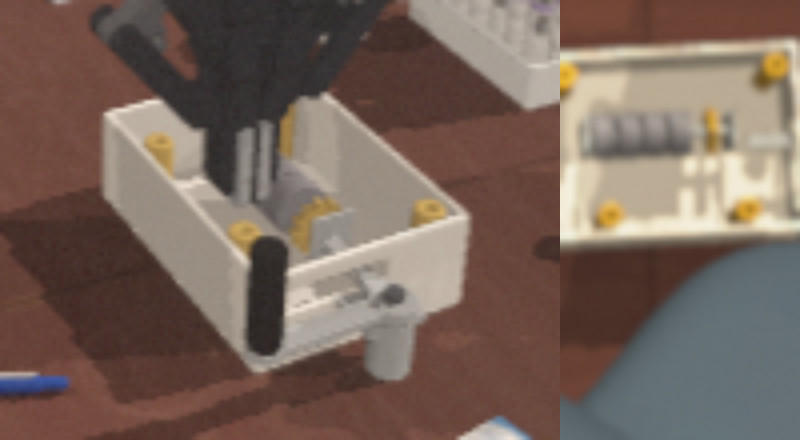

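Run:
```python
from fit import *
m=np.load("pics/w1m.npy",allow_pickle=True).item(); T=np.array([.47412,-.14407,.19887])
for d in (0,.01,.02,.03,.04,.05): print(d,proj(m,T+[0,0,d]).round(1))
s=sensors.read_state(); ms=cams.camera_model("scene")
for d in (0,.02,.04): print(d,((proj(ms,s["tcp_pos"]+[0,0,d])-[230,200])*5).round())
```

```text
0 [[257.5 220.9]]
0.01 [[257.5 227.1]]
0.02 [[257.6 234.1]]
0.03 [[257.7 241.8]]
0.04 [[257.8 250.5]]
0.05 [[257.9 260.3]]
0 [[292. 320.]]
0.02 [[295. 270.]]
0.04 [[297. 219.]]
```

Emit:
play_rows:
  rows:
    - [[-1,-0.24,0.08,0,0,0,0],[-1,0,0,-0.2,0,0,0],[-1,0,0,-0.2,0,0,0],[-1,0,0,0,0,0,0]]

```text
time_s: 4.35
tcp_pos: [0.4649, -0.2531, 0.0428]
tool_rot: [[-0.046, 0.999, -0.001], [0.999, 0.046, 0.001], [0.001, -0.001, -1.0]]
ft_force: [-0.0, -1.6, 0.6]
finger_gap: 0.0002
finger_force: 0.0
```

Run:
```python
from fit import *
s=sensors.read_state(); print(s["tcp_pos"],s["ft_force"])
im=cams.grab_frame("scene");ms=cams.camera_model("scene");print(((proj(ms,[s["tcp_pos"]])-[230,200])*5).round())
cv2.imwrite("pics/s4.png",cv2.resize(im[200:310,230:370,::-1],None,fx=5,fy=5,interpolation=cv2.INTER_CUBIC))
```

```text
[ 0.46492018 -0.25312604  0.04280006] [-0.01225587 -1.60336314  0.60448693]
[[247. 376.]]
```

View pics/s4.png

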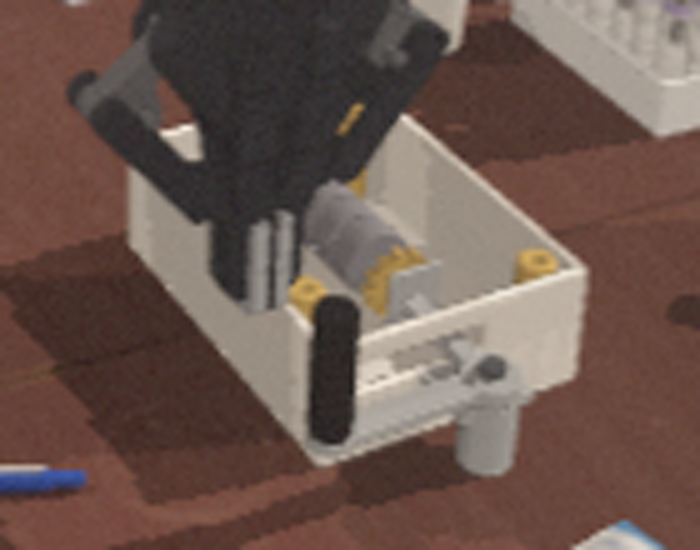

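Emit:
play_rows:
  rows:
    - [[-1,0,-0.2,0,0,0,0],[-1,0,-0.2,0,0,0,0],[-1,0,0,0,0,0,0]]

```text
time_s: 4.7
tcp_pos: [0.4647, -0.2756, 0.0439]
tool_rot: [[-0.043, 0.999, 0.0], [0.999, 0.043, -0.001], [-0.001, 0.0, -1.0]]
ft_force: [-0.1, 1.7, 0.1]
finger_gap: -0.0001
finger_force: 0.6
```

Run:
```python
from fit import *
s=sensors.read_state(); print(s["tcp_pos"],s["ft_force"])
im=cams.grab_frame("scene");ms=cams.camera_model("scene");print(((proj(ms,[s["tcp_pos"]])-[230,200])*5).round())
cv2.imwrite("pics/s5.png",cv2.resize(im[200:310,230:370,::-1],None,fx=5,fy=5,interpolation=cv2.INTER_CUBIC))
for o in cams.outline_of("scene","lever_knob")[:2]: print(o["p"],o["pixel"])
```

```text
[ 0.46466816 -0.27559839  0.04388177] [-0.05270787  1.73764655  0.13152056]
[[277. 415.]]
0.58 [302.6, 276.3]
```

View pics/s5.png

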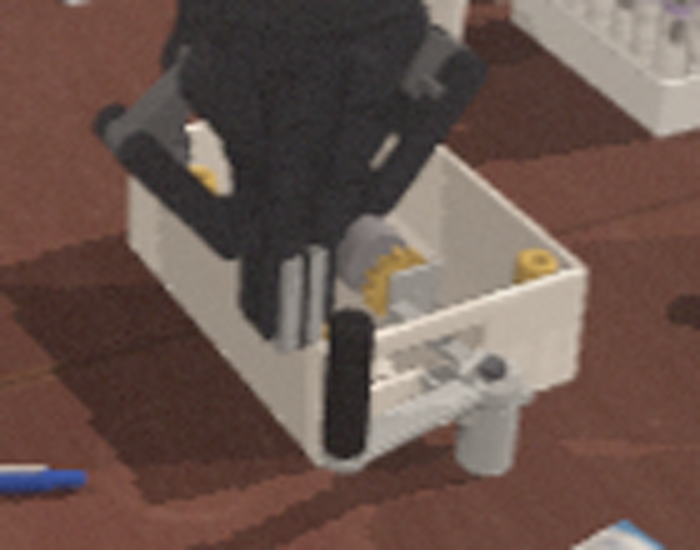

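Contact confirmed: the knob has moved from crop (338,305) to (350,320), and the wrist reads +1.7 N. I'll keep following the arc about the pivot.

Emit:
play_rows:
  rows:
    - [[-1,0.01,-0.22,0,0,0,1],[-1,0.04,-0.22,0,0,0,1],[-1,0.07,-0.21,0,0,0,1],[-1,0.1,-0.2,0,0,0,1]]

```text
time_s: 5.2
tcp_pos: [0.4747, -0.3156, 0.0435]
tool_rot: [[-0.572, 0.82, -0.002], [0.82, 0.572, 0.001], [0.002, -0.001, -1.0]]
ft_force: [-3.7, 1.4, 0.7]
finger_gap: 0.0002
finger_force: 2.0
```

Emit:
play_rows:
  rows:
    - [[-1,0.13,-0.18,0,0,0,1],[-1,0,0,0,0,0,0]]

```text
time_s: 5.4
tcp_pos: [0.4815, -0.326, 0.0436]
tool_rot: [[-0.677, 0.736, -0.001], [0.736, 0.677, 0.0], [0.001, -0.001, -1.0]]
ft_force: [-4.1, -0.2, 0.6]
finger_gap: 0.0
finger_force: 2.2
```

Emit:
play_rows:
  rows:
    - [[-1,0.075,-0.085,0,0,0,0.5],[-1,0,0,0,0,0,0]]

```text
time_s: 5.6
tcp_pos: [0.4846, -0.3295, 0.0435]
tool_rot: [[-0.724, 0.69, -0.002], [0.69, 0.724, 0.0], [0.001, -0.001, -1.0]]
ft_force: [-5.9, -0.7, 1.5]
finger_gap: -0.0
finger_force: 2.6
```

Emit:
play_rows:
  rows:
    - [[-1,0.07,-0.06,0,0,0,0.4],[-1,0,0,0,0,0,0]]

```text
time_s: 5.8
tcp_pos: [0.4878, -0.3327, 0.0435]
tool_rot: [[-0.761, 0.649, -0.002], [0.649, 0.761, -0.0], [0.002, -0.002, -1.0]]
ft_force: [-7.4, -1.9, 0.7]
finger_gap: 0.0
finger_force: 2.8
```

Run:
```python
from fit import *
s=sensors.read_state(); print(s["tcp_pos"],s["ft_force"])
x=[.5402,-.1824,.0516]
for n in("scene","wrist"):
    m=cams.camera_model(n); im=cams.grab_frame(n); os=cams.outline_of(n,"lever_knob")
    print(n,[(round(o["p"],2),np.round(o["pixel"])) for o in os[:2]])
    g=im.max(2)
    for a in (0.8,.9,1.,1.1):
        c=place(x,[[-.065*np.cos(a),-.095-.065*np.sin(a),z] for z in(.086,.04)]); print(a,proj(m,c).round(1).tolist())
    if n=="scene":
        mk=(g<50).astype(np.uint8); print(["%d:%s"%(r,np.where(mk[r,280:330])[0]+280) for r in (270,280,288,292)])
```

```text
[ 0.48776471 -0.33274998  0.04352242] [-7.35840008 -1.9233654   0.74560345]
scene []
0.8 [[323.8, 274.8], [321.6, 298.4]]
0.9 [[328.2, 275.6], [325.8, 299.1]]
1.0 [[332.5, 276.0], [330.0, 299.6]]
1.1 [[336.9, 276.2], [334.2, 299.8]]
['270:[]', '280:[327 328]', '288:[326 327 328 329]', '292:[324 325 326 327 328 329]']
wrist []
0.8 [[281.3, 264.4], [276.0, 228.4]]
0.9 [[281.4, 273.8], [276.1, 236.1]]
1.0 [[282.5, 282.8], [277.0, 243.6]]
1.1 [[284.7, 291.5], [278.8, 250.9]]
```

Emit:
play_rows:
  rows:
    - [[-1,0.08,-0.04,0,0,0,0.3],[-1,0,0,0,0,0,0]]

```text
time_s: 6.2
tcp_pos: [0.4917, -0.3344, 0.0434]
tool_rot: [[-0.787, 0.617, -0.003], [0.617, 0.787, -0.0], [0.002, -0.002, -1.0]]
ft_force: [-6.5, -1.3, 1.2]
finger_gap: 0.0002
finger_force: 2.7
```

Emit:
play_rows:
  rows:
    - [[-1,0.08,-0.04,0,0,0,0.3],[-1,0,0,0,0,0,0]]

```text
time_s: 6.4
tcp_pos: [0.494, -0.3362, 0.0431]
tool_rot: [[-0.812, 0.584, -0.005], [0.584, 0.812, 0.001], [0.005, -0.002, -1.0]]
ft_force: [-11.5, -1.4, 3.9]
finger_gap: -0.0
finger_force: 4.9
```

Run:
```python
from fit import *
im=cams.grab_frame("scene"); mk=(im.max(2)<50).astype(np.uint8); print(["%d:%s"%(r,np.where(mk[r,280:345])[0]+280) for r in (280,288,292,296)])
```

```text
['280:[333 335 336]', '288:[331 332 333 334 335 336]', '292:[328 329 330 331 332 333 334]', '296:[327 328 329 330 331 332 333 334 335]']
```

Emit:
play_rows:
  rows:
    - [[-1,0.05,-0.03,0,0,0,0],[-1,0,0,0,0,0,0]]

```text
time_s: 6.65
tcp_pos: [0.4944, -0.3368, 0.0429]
tool_rot: [[-0.811, 0.585, -0.009], [0.585, 0.811, 0.003], [0.009, -0.003, -1.0]]
ft_force: [-16.1, 1.8, 8.2]
finger_gap: -0.0001
finger_force: 8.1
```

Emit:
play_rows:
  rows:
    - [[-1,-0.6,-0.1,0.0,0,0,0],[-1,-0.6,-0.2,0.2,0,0,0],[-1,0,0,0.9,0,0,0],[-1,0,0,0.9,0,0,0],[-1,0,0,0.9,0,0,0]]

```text
time_s: 7.15
tcp_pos: [0.4401, -0.352, 0.1905]
tool_rot: [[-0.812, 0.584, 0.001], [0.584, 0.812, 0.0], [-0.001, 0.001, -1.0]]
ft_force: [1.7, -1.0, -0.9]
finger_gap: 0.0002
finger_force: 0.0
```

Run:
```python
from fit import *
s=sensors.read_state(); print(s["tcp_pos"],s["ft_force"],np.round(s["joint_pos"],1))
im=cams.grab_frame("scene"); mk=(im.max(2)<50).astype(np.uint8); print(["%d:%s"%(r,np.where(mk[r,280:345])[0]+280) for r in (266,272,280,284)])
print([(o["p"],o["pixel"]) for o in cams.outline_of("scene","lever_knob")[:2]])
```

```text
[ 0.44013433 -0.35200119  0.19045237] [ 1.71246823 -0.96303344 -0.89801738] [ 28.4  24.1   8.  100.5  -4.   55.7  92.4]
['266:[295 300]', '272:[293 294 298 299 300]', '280:[292 293 294 295 297 298]', '284:[292 293 294 295 296 297 298]']
[(0.8, [298.7, 277.6])]
```

Emit:
play_rows:
  rows:
    - [[1,0.24,0.8,0.05,0,0,-0.4],[1,0.24,0.8,0.05,0,0,-0.4],[1,0.24,0.8,0.05,0,0,-0.4],[1,0.24,0.8,0.05,0,0,-0.4],[1,0.24,0.8,0,0,0,-0.4]]

```text
time_s: 7.75
tcp_pos: [0.5007, -0.1503, 0.1989]
tool_rot: [[-0.619, 0.786, 0.002], [0.786, 0.619, 0.001], [-0.0, 0.002, -1.0]]
ft_force: [0.7, 0.2, -0.6]
finger_gap: 0.0723
finger_force: 0.0
```

Emit:
play_rows:
  rows:
    - [[1,0.24,0.8,0,0,0,-0.4],[1,0.24,0.8,0,0,0,-0.4],[1,0.24,0.8,0,0,0,-0.4],[1,0.24,0.8,0,0,0,-0.4],[1,0.24,0.8,0,0,0,-0.4]]

```text
time_s: 8.25
tcp_pos: [0.5602, 0.0499, 0.1986]
tool_rot: [[-0.378, 0.926, 0.001], [0.926, 0.378, 0.001], [0.001, 0.001, -1.0]]
ft_force: [0.8, 0.4, 0.4]
finger_gap: 0.0854
finger_force: 0.0
```

Emit:
play_rows:
  rows:
    - [[1,0.24,0.8,0,0,0,-0.5],[1,0.24,0.7,0,0,0,-0.46],[1,0,0,0,0,0,0],[1,0,0,0,0,0,0]]

```text
time_s: 8.65
tcp_pos: [0.5836, 0.1239, 0.1981]
tool_rot: [[-0.257, 0.966, -0.0], [0.966, 0.257, 0.0], [0.0, -0.0, -1.0]]
ft_force: [-0.1, -0.5, -1.2]
finger_gap: 0.0853
finger_force: 0.0
```

```bash
cat > holes.py <<'E'
from fit import *
L=BO.copy();L[:,2]=.004
def holes(im,m,p,L=L,w=5,show=True):
    g=cv2.cvtColor(im,cv2.COLOR_RGB2GRAY).astype(float); out=[]
    for q in proj(m,place(p,L)):
        u,v=np.round(q).astype(int); a=g[v-w:v+w+1,u-w:u+w+1]
        if a.shape!=(2*w+1,)*2: out.append([np.nan]*2); continue
        t=(np.percentile(a,60)+a.min())/2; n,l,st,ce=cv2.connectedComponentsWithStats((a<t).astype(np.uint8))
        k=min(range(1,n),key=lambda i:np.linalg.norm(ce[i]-w)) if n>1 else 0
        out.append(ce[k]+[u-w,v-w]); print(q.round(1),np.round(out[-1],1),st[k,4],a.min(),np.median(a))
    return np.array(out)
E
python3 - <<'E'
from holes import *
s=sensors.read_state(); print(s["time_s"],s["tcp_pos"],np.round(s["tool_rot"],3).tolist(),s["finger_gap"])
m=cams.camera_model("wrist"); im=cams.grab_frame("wrist"); np.save("pics/w2.npy",im); np.save("pics/w2m.npy",m,allow_pickle=True)
p=[.572,.172,.255]
for _ in range(2):
    H=holes(im,m,p); p,e=solve([(m,H)],L,p); print(np.round(p,4),e.round(2))
print(solve([(m,H)],L,list(p)+[0]))
E
```

```text
8.65 [0.58364429 0.12392059 0.19811877] [[-0.257, 0.966, -0.0], [0.966, 0.257, 0.0], [0.0, -0.0, -1.0]] 0.08529976371085889
[225.9  94.5] [225.   92.5] 26 48.0 181.0
[227.7 155. ] [226.6 153. ] 19 55.0 234.0
[290.9  76.6] [290.   74.5] 26 53.0 236.0
[286.8 170.5] [285.8 168.8] 19 54.0 239.0
[0.5701 0.1741 0.2534] [-0.12 -0.14  0.01  0.15  0.08  0.02  0.03 -0.  ]
[224.9  92.4] [225.   92.5] 26 48.0 183.0
[226.6 153.1] [226.6 153. ] 19 55.0 234.0
[290.1  74.5] [290.   74.5] 26 53.0 233.0
[285.9 168.8] [285.8 168.8] 19 54.0 239.0
[0.5701 0.1741 0.2534] [-0.12 -0.14  0.01  0.15  0.08  0.02  0.03 -0.  ]
(array([ 5.70099685e-01,  1.74081618e-01,  2.53410378e-01, -5.41042350e-04]), array([-0.06980035, -0.10711303,  0.05251939,  0.09410224,  0.02911734,
        0.08610059, -0.0097321 , -0.07495228]))
```

Emit:
play_rows:
  rows:
    - [[1,-0.27,1,-0.4,0,0,-0.05],[1,0,0,-0.9,0,0,0],[1,0,0,-0.8,0,0,0],[1,0,0,-0.7,0,0,0],[1,0,0,0,0,0,0]]

```text
time_s: 9.2
tcp_pos: [0.5687, 0.165, 0.0569]
tool_rot: [[-0.248, 0.969, -0.007], [0.969, 0.248, -0.003], [-0.001, -0.007, -1.0]]
ft_force: [-0.9, -0.4, -0.9]
finger_gap: 0.0853
finger_force: 0.0
```

Emit:
play_rows:
  rows:
    - [[1,0,0,-0.5,0,0,0],[1,0,0,-0.3,0,0,0],[1,0,0,0,0,0,0],[1,0,0,0,0,0,0]]

```text
time_s: 9.6
tcp_pos: [0.5729, 0.1667, 0.0224]
tool_rot: [[-0.249, 0.969, 0.002], [0.969, 0.249, 0.0], [-0.0, 0.002, -1.0]]
ft_force: [0.3, -0.1, -0.3]
finger_gap: 0.0854
finger_force: 0.0
```

Emit:
play_rows:
  rows:
    - [[1,-0.06,0.15,-0.15,0,0,0],[1,0,0,-0.13,0,0,0],[1,0,0,0,0,0,0]]

```text
time_s: 9.9
tcp_pos: [0.5683, 0.1753, 0.0062]
tool_rot: [[-0.251, 0.968, -0.001], [0.968, 0.251, -0.0], [0.0, -0.001, -1.0]]
ft_force: [0.1, 0.6, -1.8]
finger_gap: 0.0852
finger_force: 0.0
```

Emit:
play_rows:
  force: 60
  rows:
    - [[-1,0,0,0,0,0,0],[-1,0,0,0,0,0,0],[-1,0,0,0,0,0,0],[-1,0,0,0,0,0,0],[-1,0,0,0,0,0,0]]

```text
time_s: 10.4
tcp_pos: [0.5689, 0.1747, 0.0068]
tool_rot: [[-0.25, 0.968, 0.0], [0.968, 0.25, 0.0], [-0.0, 0.0, -1.0]]
ft_force: [-0.6, 0.6, -0.0]
finger_gap: 0.0124
finger_force: 0.0
```

Emit:
play_rows:
  rows:
    - [[-1,0,0,0,0,0,0],[-1,0,0,0,0,0,0],[-1,0,0,0,0,0,0]]

```text
time_s: 10.7
tcp_pos: [0.5689, 0.1748, 0.0067]
tool_rot: [[-0.251, 0.968, 0.0], [0.968, 0.251, -0.0], [-0.0, 0.0, -1.0]]
ft_force: [-0.5, -0.1, 0.2]
finger_gap: 0.0002
finger_force: 0.0
```

The fingers closed on nothing, so the real tips are higher than the reported TCP. The scene view had already suggested about 28 mm. I'll measure it by touching the hood top gently with the shut fingers.

Emit:
play_rows:
  rows:
    - [[-1,0,0,-0.04,0,0,0],[-1,0,0,0,0,0,0]]

```text
time_s: 10.9
tcp_pos: [0.5687, 0.1748, 0.0044]
tool_rot: [[-0.251, 0.968, -0.0], [0.968, 0.251, -0.0], [-0.0, -0.0, -1.0]]
ft_force: [-0.1, 0.8, -0.7]
finger_gap: 0.0001
finger_force: 0.0
```

Run:
```python
from holes import *
s=sensors.read_state(); print(s["time_s"],s["tcp_pos"],s["ft_force"],np.round(s["joint_pos"],2))
m=cams.camera_model("wrist"); im=cams.grab_frame("wrist")
print("TCP px",proj(m,s["tcp_pos"]),"+30",proj(m,s["tcp_pos"]+[0,0,.03]))
H=holes(im,m,[.5701,.1741,.2534]); print(solve([(m,H)],L,[.5701,.1741,.2534]))
ms=cams.camera_model("scene"); b=cams.grab_frame("scene"); print("TCP scene",proj(ms,s["tcp_pos"]),proj(ms,s["tcp_pos"]+[0,0,.03]))
A=cv2.resize(im[:,:,::-1],(440,330)); B=cv2.resize(b[150:210,200:290,::-1],(440,293),interpolation=cv2.INTER_CUBIC)
h=np.zeros((330,340,3),np.uint8); B2=cv2.resize(b[150:210,210:272,::-1],(340,330),interpolation=cv2.INTER_CUBIC)
cv2.imwrite("pics/both.png",np.hstack([A,B2]))
```

```text
10.9 [0.56868877 0.17475204 0.00440666] [-0.1385221   0.83355758 -0.67271995] [-27.18  39.82   8.87 106.49 -10.05  34.46   2.49]
TCP px [[257.30911149 221.14459583]] +30 [[257.44351899 242.12298124]]
[197.5 168.8] [197.9 167.6] 57 43.0 67.0
[204.8 268.7] [205.3 267.6] 39 52.0 150.0
[323.5 136.2] [324.1 135.5] 49 44.0 68.0
[310.8 292. ] [307. 293.] 1 18.0 27.0
(array([0.5696999 , 0.17442268, 0.24034681]), array([-0.18492347, -0.12863788, -1.62953677, -0.02099559,  0.14246209,
        0.90556729,  2.42331055, -0.82776158]))
TCP scene [[242.99679338 183.36014866]] [[242.86716705 173.27376356]]
```

View pics/both.png

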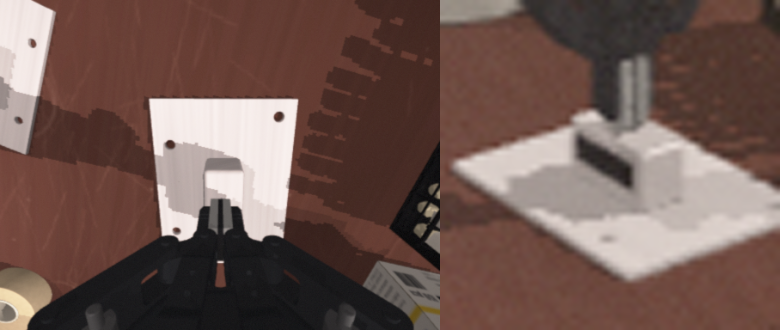

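The view shows the shut fingertips just above the middle of the hood top, at about (630,128) in the right panel. That puts the real tips about 30 mm above the reported TCP. One small touch to confirm.

Emit:
play_rows:
  rows:
    - [[-1,0,0,-0.04,0,0,0],[-1,0,0,0,0,0,0]]

```text
time_s: 11.2
tcp_pos: [0.5689, 0.1748, 0.0026]
tool_rot: [[-0.251, 0.968, 0.0], [0.968, 0.251, 0.0], [0.0, 0.0, -1.0]]
ft_force: [1.0, -0.5, 0.7]
finger_gap: 0.0001
finger_force: 0.0
```

Emit:
play_rows:
  rows:
    - [[-1,0,0,-0.04,0,0,0],[-1,0,0,0,0,0,0]]

```text
time_s: 11.4
tcp_pos: [0.5691, 0.1748, 0.0025]
tool_rot: [[-0.25, 0.968, 0.001], [0.968, 0.25, 0.001], [0.0, 0.001, -1.0]]
ft_force: [-6.0, -1.5, 23.3]
finger_gap: 0.0003
finger_force: 11.5
```

Emit:
play_rows:
  rows:
    - [[1,0,0,0.4,0,0,0],[1,0.02,-0.01,0,0,0,0],[1,0,0,0,0,0,0],[1,0,0,0,0,0,0],[1,0,0,0,0,0,0]]

```text
time_s: 11.9
tcp_pos: [0.5694, 0.1742, 0.02]
tool_rot: [[-0.251, 0.968, -0.001], [0.968, 0.251, -0.0], [-0.0, -0.001, -1.0]]
ft_force: [-0.2, 0.2, 0.3]
finger_gap: 0.0721
finger_force: 0.0
```

Emit:
play_rows:
  rows:
    - [[1,0,0,0,0,0,0],[1,0,0,-0.3,0,0,0],[1,0,0,-0.2,0,0,0],[1,0,0,0,0,0,0]]

```text
time_s: 12.3
tcp_pos: [0.5687, 0.174, -0.0059]
tool_rot: [[-0.251, 0.968, -0.003], [0.968, 0.251, -0.001], [-0.0, -0.003, -1.0]]
ft_force: [0.0, 0.2, 0.9]
finger_gap: 0.0853
finger_force: 0.0
```

Emit:
play_rows:
  rows:
    - [[1,0.02,0,-0.2,0,0,0],[1,0,0,-0.12,0,0,0],[1,0,0,0,0,0,0]]

```text
time_s: 12.6
tcp_pos: [0.5703, 0.1741, -0.0213]
tool_rot: [[-0.251, 0.968, -0.001], [0.968, 0.251, -0.0], [-0.0, -0.001, -1.0]]
ft_force: [-1.0, -0.6, -0.1]
finger_gap: 0.0852
finger_force: 0.0
```

Emit:
play_rows:
  force: 60
  rows:
    - [[-1,0,0,0,0,0,0],[-1,0,0,0,0,0,0],[-1,0,0,0,0,0,0],[-1,0,0,0,0,0,0],[-1,0,0,0,0,0,0]]

```text
time_s: 13.1
tcp_pos: [0.5713, 0.1744, -0.0198]
tool_rot: [[-0.251, 0.968, 0.001], [0.968, 0.251, 0.0], [0.0, 0.001, -1.0]]
ft_force: [-1.4, -0.2, 4.1]
finger_gap: 0.027
finger_force: 60.7
```

Emit:
play_rows:
  rows:
    - [[-1,0,0,0,0,0,0],[-1,0,0,0,0,0,0]]

```text
time_s: 13.3
tcp_pos: [0.5712, 0.1744, -0.0199]
tool_rot: [[-0.251, 0.968, 0.001], [0.968, 0.251, 0.0], [0.0, 0.001, -1.0]]
ft_force: [-0.9, 0.4, 5.7]
finger_gap: 0.0269
finger_force: 60.8
```

Emit:
play_rows:
  rows:
    - [[-1,0,0,0.2,0,0,0],[-1,0,0,0.4,0,0,0],[-1,0,0,0.7,0,0,0],[-1,0,0,0.8,0,0,0],[-1,0,0,0.7,0,0,0]]

```text
time_s: 13.8
tcp_pos: [0.5706, 0.1741, 0.1217]
tool_rot: [[-0.25, 0.968, -0.0], [0.968, 0.25, -0.0], [-0.0, -0.0, -1.0]]
ft_force: [0.5, -0.1, -2.4]
finger_gap: 0.0271
finger_force: 59.8
```

Emit:
play_rows:
  rows:
    - [[-1,-0.03,-0.4,0,0,0,-0.1],[-1,-0.05,-0.6,0,0,0,-0.1],[-1,-0.05,-0.6,0,0,0,-0.15],[-1,-0.05,-0.6,0,0,0,-0.15],[-1,-0.05,-0.6,0,0,0,-0.15]]

```text
time_s: 14.3
tcp_pos: [0.5581, 0.0323, 0.119]
tool_rot: [[-0.16, 0.987, -0.002], [0.987, 0.16, -0.0], [-0.0, -0.002, -1.0]]
ft_force: [1.0, -0.0, -2.7]
finger_gap: 0.0272
finger_force: 59.9
```

Emit:
play_rows:
  rows:
    - [[-1,-0.05,-0.6,0,0,0,-0.15],[-1,-0.05,-0.6,0,0,0,-0.15],[-1,-0.05,-0.6,0,0,0,-0.15],[-1,-0.05,-0.6,0,0,0,-0.15],[-1,-0.05,-0.6,0,0,0,-0.1]]

```text
time_s: 14.8
tcp_pos: [0.5455, -0.1174, 0.119]
tool_rot: [[-0.063, 0.998, -0.002], [0.998, 0.063, 0.0], [0.0, -0.002, -1.0]]
ft_force: [0.5, -0.2, -3.0]
finger_gap: 0.0269
finger_force: 59.9
```

Emit:
play_rows:
  rows:
    - [[-1,-0.05,-0.6,0,0,0,-0.1],[-1,-0.05,-0.5,0,0,0,0],[-1,0,0,0,0,0,0],[-1,0,0,0,0,0,0]]

```text
time_s: 15.2
tcp_pos: [0.5407, -0.1714, 0.1191]
tool_rot: [[-0.049, 0.999, -0.002], [0.999, 0.049, 0.0], [0.0, -0.002, -1.0]]
ft_force: [0.2, 0.2, -1.8]
finger_gap: 0.0275
finger_force: 59.8
```

```bash
cat > meas.py <<'E'
from holes import *
def run(dz=.0199,p0=None):
    s=sensors.read_state(); T=np.array(s["tcp_pos"]); R=np.array(s["tool_rot"]); yaw=np.arctan2(R[1,1],R[0,1])
    print(s["time_s"],T.round(4),"yaw",round(yaw,4),R[2].round(4),s["finger_gap"],np.round(s["ft_force"],1))
    m=cams.camera_model("wrist"); im=cams.grab_frame("wrist"); np.save("pics/last.npy",im)
    z=T[2]+dz; L2=L.copy(); L2[:,2]+=z
    p=[T[0]-.001,T[1],yaw] if p0 is None else p0
    for i in range(2):
        H=holes(im,m,p,L2,7); H[3]=np.nan; p,e=solve([(m,H)],L2,p)
    print("cover fixed z",z.round(4),np.round(p,4),e.round(2))
    p4,e4=solve([(m,H)],L,list(p)+[z]); print("free z",np.round(p4,4),e4.round(2))
    c,sn=np.cos(yaw),np.sin(yaw); d=np.array(p[:2])-T[:2]; print("rel tool (x,y along counter)",[c*d[0]+sn*d[1],-sn*d[0]+c*d[1]],p[2]-yaw)
    return p,p4
if __name__=="__main__": run()
E
python3 meas.py
```

```text
15.2 [ 0.5407 -0.1714  0.1191] yaw 0.0486 [ 4.0e-04 -1.6e-03 -1.0e+00] 0.027474704298977186 [ 0.2  0.2 -1.8]
[185.2 176.9] [186.1 175.9] 96 36.0 146.0
[195.1 288.3] [193. 288.] 1 23.0 28.0
[330.1 139.7] [330.1 138.8] 109 73.0 109.0
[314.5 313.9] [313.3 314.3] 3 24.0 28.0
[184.9 175.7] [186.1 175.9] 96 36.0 146.0
[194.1 287.4] [193. 288.] 1 23.0 28.0
[330.2 139.5] [330.1 138.8] 109 73.0 109.0
[313.3 313.7] [313.3 314.3] 3 24.0 28.0
cover fixed z 0.139 [ 0.5393 -0.171   0.0416] [-1.21 -0.2   1.08 -0.57  0.14  0.65]
free z [ 0.5392 -0.1709  0.0415  0.1394] [-1.51 -0.22  0.84 -0.31  0.28  0.51]
rel tool (x,y along counter) [np.float64(-0.0013859843841338953), np.float64(0.00047037229684577673)] -0.007060172701777598
```

```bash
sed -i 's/H\[3\]=np.nan/H[3]=np.nan; H[1]=np.nan/' meas.py
python3 - <<'E'
from meas import *
p,p4=run()
# left-edge corners of plate from wrist mask
im=np.load("pics/last.npy"); m=cams.camera_model("wrist"); z=sensors.read_state()["tcp_pos"][2]+.0199
C=np.array([[-.055,.075,.004],[.055,.075,.004]]); C[:,2]+=z
print("corner pred",proj(m,place(p,C)))
for o in cams.outline_of("wrist","cover")[:3]:
    r=o["region"].astype(np.uint8); c=max(cv2.findContours(r,0,1)[0],key=cv2.contourArea)[:,0]; print(o["p"],r.sum(),[c[np.argmin(c@d)] for d in (np.array([1,1]),np.array([-1,1]))])
E
```

```text
15.25 [ 0.5412 -0.1703  0.1191] yaw 0.0504 [ 8.0e-04 -1.2e-03 -1.0e+00] 0.026773408484212318 [ 1.1  0.4 -2.1]
[185.3 176.9] [186.1 175.9] 96 36.0 146.0
[195.2 288.3] [193. 287.] 1 22.0 27.0
[330.3 139.6] [330.1 138.8] 108 73.0 108.0
[314.6 313.9] [314. 316.] 1 22.0 28.0
[185.5 176.1] [186.1 175.9] 96 36.0 146.0
[195.5 287.8] [193. 287.] 1 22.0 27.0
[330.6 138.7] [330.1 138.8] 108 73.0 108.0
[315.  313.3] [314. 316.] 1 22.0 28.0
cover fixed z 0.139 [ 0.5403 -0.1698  0.051 ] [-0.6   0.19  0.56 -0.08]
free z [ 0.5404 -0.17    0.0512  0.1378] [ 0. -0.  0.  0.]
rel tool (x,y along counter) [np.float64(-0.0008027711283622842), np.float64(0.0005535377272230321)] 0.0006116940139774471
corner pred [[156.1173147  115.76771784]
 [355.77875104 116.00118704]]
0.61 29821 [array([159, 115], dtype=int32), array([355, 117], dtype=int32)]
```

Emit:
play_rows:
  rows:
    - [[-1,0,-0.24,0,0,0,0],[-1,0,0,-0.4,0,0,0],[-1,0,0,-0.4,0,0,0],[-1,0,0,-0.3,0,0,0],[-1,0,0,0,0,0,0]]

```text
time_s: 15.85
tcp_pos: [0.5406, -0.1825, 0.0629]
tool_rot: [[-0.051, 0.999, -0.003], [0.999, 0.051, 0.001], [0.001, -0.003, -1.0]]
ft_force: [-0.7, -0.5, -1.8]
finger_gap: 0.027
finger_force: 59.8
```

Emit:
play_rows:
  rows:
    - [[-1,0,0,-0.2,0,0,0],[-1,0,0,-0.1,0,0,0],[-1,0,0,0,0,0,0],[-1,0,0,0,0,0,0]]

```text
time_s: 16.25
tcp_pos: [0.542, -0.1828, 0.05]
tool_rot: [[-0.051, 0.999, 0.0], [0.999, 0.051, -0.0], [-0.0, 0.0, -1.0]]
ft_force: [-0.1, -0.0, -2.3]
finger_gap: 0.0267
finger_force: 59.8
```

```bash
python3 meas.py
```

```text
16.25 [ 0.542  -0.1828  0.05  ] yaw 0.0508 [-2.e-04  3.e-04 -1.e+00] 0.026698755208828053 [-0.1 -0.  -2.3]
[185.2 177. ] [186.  176.4] 104 108.0 159.0
[195.2 288.4] [197. 286.] 1 20.0 28.0
[330.2 139.7] [329.2 139.9] 68 108.0 193.0
[314.5 313.8] [317.5 314. ] 2 24.0 28.0
[185.  176.7] [186.  176.4] 104 108.0 159.0
[194.7 288.1] [197. 286.] 1 20.0 28.0
[330.1 139.8] [329.2 139.9] 68 108.0 193.0
[313.9 313.8] [317.5 314. ] 2 24.0 28.0
cover fixed z 0.0699 [ 0.5408 -0.1828  0.048 ] [-0.98  0.26  0.89 -0.11]
free z [ 0.5409 -0.1831  0.0487  0.0679] [-0. -0. -0. -0.]
rel tool (x,y along counter) [np.float64(-0.0012090640552845618), np.float64(0.00013438903719078588)] -0.002837890223757439
```

Emit:
play_rows:
  rows:
    - [[-1,-0.02,0.01,-0.1,0,0,0],[-1,0,0,-0.08,0,0,0],[-1,0,0,0,0,0,0],[-1,0,0,0,0,0,0],[-1,0,0,0,0,0,0]]

```text
time_s: 16.8
tcp_pos: [0.541, -0.1823, 0.0407]
tool_rot: [[-0.051, 0.999, 0.0], [0.999, 0.051, -0.0], [-0.0, 0.0, -1.0]]
ft_force: [0.5, -0.5, -2.2]
finger_gap: 0.0267
finger_force: 59.8
```

Run:
```python
from meas import *
p,p4=run()
z=sensors.read_state()["tcp_pos"][2]+.0195
ms=cams.camera_model("scene"); im=cams.grab_frame("scene")
C=np.array([[-.055,.075,0],[-.055,-.075,0],[.055,-.075,0]])
print("top corners pred z",z,proj(ms,place([.5402,-.1824,.0516],C+[0,0,z+.004])).round(1).tolist(),"under",proj(ms,place([.5402,-.1824,.0516],C+[0,0,z])).round(1).tolist(),"rim",proj(ms,place([.5402,-.1824,.0516],C+[0,0,.05])).round(1).tolist())
for o in cams.outline_of("scene","cover")[:3]:
    r=o["region"].astype(np.uint8); c=max(cv2.findContours(r,0,1)[0],key=cv2.contourArea)[:,0]; print(round(o["p"],2),r.sum(),"L",c[np.argmin(c[:,0])],"R",c[np.argmax(c[:,0])],"bottom",c[np.argmax(c[:,1])])
g=cv2.cvtColor(im,cv2.COLOR_RGB2GRAY)
# intensity columns crossing front edge, right edge: plate edge / dark gap / rim
for f in (.2,.9):
    a=proj(ms,place([.5402,-.1824,.0516],[[-.055,.075-.15*f,z+.004],[-.055,.075-.15*f,z],[-.055,.075-.15*f,.05]])); u=int(round(a[1,0])); print("col",u,a[:,1].round(1),int(a[0,1])-4,g[int(a[0,1])-4:int(a[2,1])+5,u])
for f in (.3,.7):
    a=proj(ms,place([.5402,-.1824,.0516],[[-.055+.11*f,-.075,z+.004],[-.055+.11*f,-.075,z],[-.055+.11*f,-.075,.05]])); u=int(round(a[1,0])); print("col",u,a[:,1].round(1),int(a[0,1])-4,g[int(a[0,1])-4:int(a[2,1])+5,u])
mt=cams.camera_model("top"); cams.grab_frame("top")
for n in ("cup","tape"): 
    print(n,[(round(o["p"],2),o["pixel"]) for o in cams.outline_of("top",n)[:1]])
```

```text
16.8 [ 0.541  -0.1823  0.0407] yaw 0.0508 [-0.e+00  1.e-04 -1.e+00] 0.026705738103083826 [ 0.5 -0.5 -2.2]
[185.3 176.9] [185.8 176.3] 96 100.0 156.0
[195.2 288.4] [198.8 286.6] 5 23.0 28.0
[330.3 139.7] [334.5 140.6] 37 95.0 197.0
[314.5 313.8] [313.5 311.5] 2 24.0 28.0
[187.5 176. ] [186.  176.3] 100 100.0 156.0
[195.5 287.6] [198.8 286.6] 5 23.0 28.0
[333.1 140.7] [334.4 140.7] 38 95.0 208.0
[314.3 314.5] [312. 314.] 1 24.0 28.0
cover fixed z 0.0606 [ 0.5407 -0.1822  0.0358] [ 1.47 -0.29 -1.3   0.12]
free z [ 0.5405 -0.1817  0.0341  0.0634] [-0.  0.  0.  0.]
rel tool (x,y along counter) [np.float64(-0.00026516419114208477), np.float64(2.010093194198919e-05)] -0.015023800052662253
top corners pred z 0.06028579961578899 [[254.9, 221.5], [294.7, 263.8], [347.9, 247.0]] under [[254.9, 223.3], [294.6, 265.7], [347.6, 248.8]] rim [[254.9, 227.7], [294.3, 270.7], [347.0, 253.6]]
0.91 2412 L [257 221] R [346 248] bottom [302 262]
0.63 579 L [154 183] R [184 195] bottom [155 199]
col 262 [228.9 230.7 235.2] 224 [194 195 195 187 159 141 155 165 161 148 153 152 142 144 144 143]
col 290 [258.9 260.8 265.7] 254 [212 213 214 206 177 150 138 136 137 154 178 181 170 161 161 160]
col 311 [258.5 260.4 265.3] 254 [214 213 213 214 204 170 150 133 123 121 194 216 185 181 176 162]
col 332 [251.8 253.7 258.5] 247 [205 216 218 218 218 185 166 135 130 125 173 225 195 183 180 179]
cup [(0.66, [254.1, 126.0])]
tape []
```

```bash
python3 -c "
from station import sensors,close_job
s=sensors.read_state();print(s['tcp_pos'],s['finger_force']);print(close_job())"
```

```text
[ 0.54095107 -0.18223889  0.04075983] 59.83599364757538
the job is handed in; nothing more can be done
None
```

The job is handed in: I swung the lever to its stop and it sprang back. The larger cover is held level by its hood about 10 mm above the bosses, right way round, with the holes within about 1 mm of the bosses by calculation; arm and boss blocked a last camera check of the holes. The cup reads at its starting place and nothing went near the tape roll, though the detector did not find it in the last top picture.

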